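Hang the seat templates on the bench hook, big to small

TASK

The yellow seat template already hangs on the bench hook. Take the blue template from the rack by its handle tab and hang it on the hook by its hole, slid back square and close in front of the yellow one; then hang the red template the same way, close in front of the blue one.

Things in the scene. Friction and masses are not known exactly. Their poses are not given: they have to be found in the camera images.
- medium: Blue template, 90 g: upright panel 10 mm thick, 120 wide, 105 high, in a rack groove (14 wide, 22 deep, floor 12 mm up; lift straight out 25 mm). Round hanging hole 44 mm across, centre 32 below the panel's top edge. Tab on the top edge: 26 wide, 10 thick, spans 32 to 77 mm above the hole's centre. Origin: hole's centre, mid thickness. x along the hole, away from the robot; y across the width; z up.
- small: Red template, 60 g: panel 80 mm wide, 85 high; thickness, hole, tab, origin (hole's centre) and axes as the blue one. Stands in another groove of the same rack, left of the robot; four grooves 50 mm apart, any order, each template up to 8 mm off the middle of its groove. The other two, white and brown bare wood (tops up to 157 mm over the bench), are not wanted.
- large: Yellow template, 120 g: panel 150 mm wide, 140 high; thickness, hole, tab, origin (hole's centre) and axes as the blue one. It already hangs loose on the hook, 10 to 16 mm in front of the post, and must stay there.
- hook_root (a point): Where the hook's prong leaves its post (fixed steel stand, right of the robot), on the prong's axis, 220 mm over the bench. z up, x into the post: the round prong, 10 mm thick, runs along -x to the robot, level for 90 mm, then upturned, its end 17 mm above the axis and 103 mm out. Post 20 mm square, top 235 mm. A hung template's hole centre is 17 mm below the axis, its x along the prong.

How it is judged:
By the outcome, as a careful person would: the job done as asked, in the order asked, and still so for the second after the job is handed in, with the robot touching nothing.
It also fails if it takes over 72 s, if anything falls off the work surface, if the arm or the gripper's body presses on something with over 40 N, if the wrist force passes 120 N, or if a joint passes its speed limit or range.

ROBOT

A 6-joint arm with a two-finger parallel gripper is mounted at the origin on the work surface. World frame = base frame: x ahead of the robot, y to its left, z up, the work surface at z = 0. Lengths are in mm, angles in degrees, forces in N, time in s.
With the tool pointing down it reaches from about 350 to 725 mm from the base axis. Payload 4.3 kg.
Tool frame: the origin (TCP) lies at the very end of the fingers, on their centre line; the grasp point (between the pads) lies 19 mm behind it; z points along the fingers, y is the line along which they close (so a half turn about z gives the same grasp; the last joint's range is limited). The gripper opens to 85 mm and grips with 20 to 120 N. Pads are 22 mm wide; open, the fingers measure 114 mm over their backs; the gripper's body (76 mm by 85 mm) begins 54 mm behind the grasp point. The pads swing forward as they close: fully open they stand 13 mm farther back than shut.
Start: joints at [60.831, 21.618, 4.641, 73.018, 0, 83.68], TCP at [223.29, 529.914, 231.329] pointing down, gripper open.
Joint ranges: [-156.06, 156.06], [-48.1, 94.91], [-58.44, 69.94], [-101.28, 121.22], [-78.64, 73.56], [-180, 180]. Speed limits (degrees/s): [147.25, 147.25, 180, 180, 180, 180].

INTERFACE

Orientations are given as a 3x3 rotation matrix whose columns are the frame's x, y, z axes.
In Python, from rig import get_state, get_image, hand_in gives the robot as it stands. The module is installed in compiled form; this text tells all that it offers.
- The arm moves only by the tool send_rows, never from a script. Its argument "commands" is a list of rows, each an object of numbers: "x", "y", "z": the shift along the tool's x, y, z in cm; "ax", "ay", "az": the turn, a rotation vector about the tool's x, y, z in degrees; "claw": the finger opening in cm, from 0 to 8.54. A call has 1 to 8 rows; each row shifts and turns the commanded pose from where the row before left it, along the tool's axes as they then stand; what a row does not reach is not made up. A row lasts 1/12 s, in which the tool goes at most 41.7 mm and 7.16 degrees, less where a joint would pass 70% of its speed; a pose out of reach is approached as far as the arm can. A call is refused whole if a number of a shift passes 4.17 or a number of a turn 7.16, either way. A call with a gripper value outside its range is refused whole. The fingers move at their own pace and stop on an object; "squeeze" is the grip in N (left out, the last holds). Time passes only in rows, so rows that do not move let the fingers close. It gives the time, the measured TCP pose, the force, the opening and the grip force at its end, in the units of the state.
- get_state(): the state, without advancing time (a new reading comes with each control period).
- get_image(name): name is "scene" or "top" or "wrist"; returns a dict with "color" (480x640x3 uint8, red, green, blue), "K" (3x3 intrinsics, pixels), "T" (4x4, takes a point from camera to world coordinates); the wrist camera has in their place "mount" (4x4, takes a point from camera to tool coordinates, whose origin is the TCP and whose axes are the flange's). Camera axes: x right, y up, looking along -z (the intrinsics and any distortion apply to the point x, -y, -z); pixel columns grow to the right and rows downward; lengths in mm; the calibration is good to about 2 mm. A picture is of the moment at which its call begins: read the wrist's pose just before it. There is no depth.
- hand_in(): hands the job in; it is judged then, once.
The state is a dict: "time_s": time; "qpos": joint angles; "joint_velocities": joint speeds; "tau": joint torques, N m; "tcp_pos": TCP position; "tcp_rot": TCP orientation; "ft_force": force on the tool from outside, world axes, zero at the start; "wrist_torque": the same for the moment, N m; "grip_width": finger opening in mm; "grip_force": force on a finger pad.
Only numpy, scipy, OpenCV 4.12 (cv2) and the standard library are available. Lean on these libraries where they do the work, as an engineer would, in place of code of your own. Each camera call takes 0.05 s, during which the arm holds its last target. There are 200 camera calls.

## Working session

There is one attempt and no reset: what is moved stays moved. The work goes in short steps, Python scripts to look and compute and a tool call to move; the robot and the scene stay as the last step left them, time stands still between calls to the robot, and variables do not carry over. Pictures are saved under pics/ and viewed, at most 10 in all, crops included, and the job is handed in when it is done.

Besides the shell and the picture viewer there is one more tool, called after ">>>" by a JSON object that holds its "name" and its "arguments", one argument or row to a line. send_rows: Moves the arm, as the interface text tells. Its arguments: {"type":"object","properties":{"commands":{"type":"array","items":{"type":"object","properties":{"x":{"type":"number"},"y":{"type":"number"},"z":{"type":"number"},"ax":{"type":"number"},"ay":{"type":"number"},"az":{"type":"number"},"claw":{"type":"number"}}}},"squeeze":{"type":"number"}},"required":["commands"]}

```bash
mkdir -p pics
python3 - <<'E'
from rig import *
import cv2,numpy as np
np.set_printoptions(precision=3,suppress=True)
s=get_state();print(s)
ims=[]
for n in("scene","top","wrist"):
    d=get_image(n);cv2.imwrite(f"pics/{n}0.png",d["color"][:,:,::-1]);print(n,[ (k,d[k]) for k in d if k!="color"])
E
```

```text
{'time_s': 0.0, 'qpos': array([60.83 , 21.661,  4.561, 73.016, -0.001, 83.681]), 'joint_velocities': array([-0.047,  0.045,  0.005, -0.062, -0.002,  0.035]), 'tau': array([  0.   , -46.361,  26.987,   0.021,  -0.   ,  -0.   ]), 'tcp_pos': array([222.966, 529.299, 230.355]), 'tcp_rot': array([[-0.922,  0.388, -0.001],
       [ 0.388,  0.922, -0.002],
       [ 0.   , -0.002, -1.   ]]), 'ft_force': array([ 0.255, -0.018,  0.433]), 'wrist_torque': array([-0.004,  0.004, -0.069]), 'grip_force': 0.0, 'grip_width': 85.43508548854804}
scene [('K', array([[530.546,   0.   , 318.561],
       [  0.   , 530.546, 234.565],
       [  0.   ,   0.   ,   1.   ]])), ('T', array([[   0.596,   -0.602,    0.531, 1039.642],
       [   0.803,    0.442,   -0.4  , -372.271],
       [   0.006,    0.665,    0.747,  912.103],
       [   0.   ,    0.   ,    0.   ,    1.   ]]))]
top [('K', array([[439.829,   0.   , 308.537],
       [  0.   , 439.829, 253.009],
       [  0.   ,   0.   ,   1.   ]])), ('T', array([[ -0.022,   0.997,  -0.077, 494.321],
       [ -1.   ,  -0.023,  -0.004,   7.958],
       [ -0.006,   0.076,   0.997, 828.114],
       [  0.   ,   0.   ,   0.   ,   1.   ]]))]
wrist [('K', array([[332.108,   0.   , 317.476],
       [  0.   , 332.108, 237.019],
       [  0.   ,   0.   ,   1.   ]])), ('mount', array([[   0.001,    0.955,    0.297,   75.49 ],
       [   1.   ,   -0.001,   -0.001,    0.02 ],
       [  -0.001,    0.297,   -0.955, -142.977],
       [   0.   ,    0.   ,    0.   ,    1.   ]]))]
```

View pics/scene0.png

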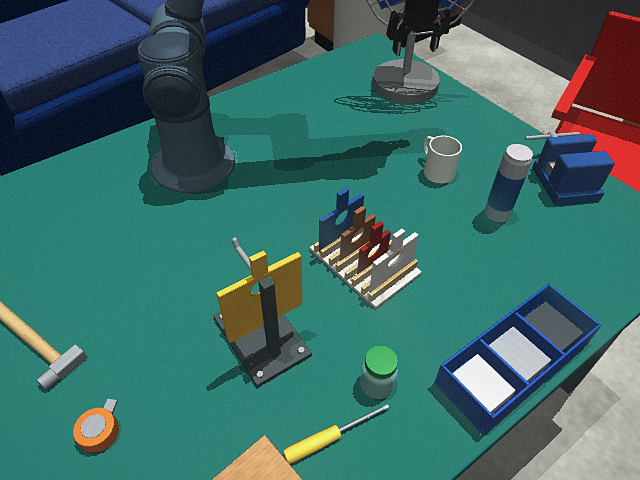

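View pics/top0.png

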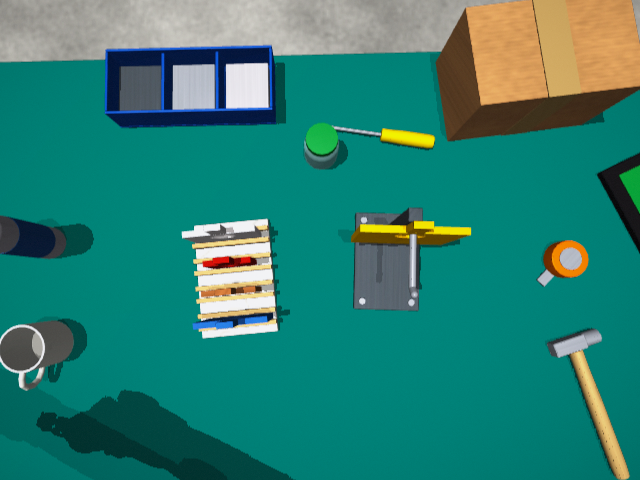

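Run:
```python
import cv2,numpy as np
a=cv2.imread("pics/top0.png");b=cv2.imread("pics/scene0.png");w=cv2.imread("pics/wrist0.png")
A=cv2.resize(a[200:345,175:285],None,fx=4,fy=4,interpolation=2)[:580]
B=cv2.resize(a[200:315,340:480],None,fx=2.5,fy=2.5)
w2=w
c=np.zeros((600,800,3),np.uint8);c[:580,:440]=A;c[:B.shape[0],445:445+B.shape[1]]=B
c[300:570,440:800]=cv2.resize(w,(360,270))
cv2.imwrite("pics/c1.png",c)
```

```text
(no output)
```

View pics/c1.png

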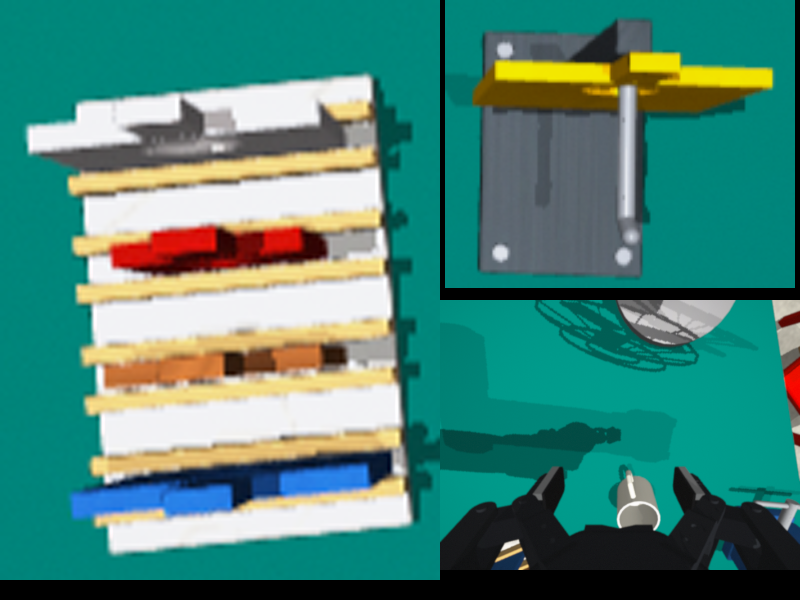

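```bash
cat > h.py <<'E'
import cv2,numpy as np
from rig import *
np.set_printoptions(precision=2,suppress=True)
def ray(K,T,px):
    px=np.atleast_2d(px).astype(float);d=np.c_[(px[:,0]-K[0,2])/K[0,0],-(px[:,1]-K[1,2])/K[1,1],-np.ones(len(px))]
    return T[:3,3],d@T[:3,:3].T
def onz(K,T,px,z):
    o,d=ray(K,T,px);return o+d*((z-o[2])/d[:,2])[:,None]
def wristT(s,mount):
    T=np.eye(4);T[:3,:3]=s["tcp_rot"];T[:3,3]=s["tcp_pos"];return T@mount
E
python3 - <<'E'
from h import *
d=get_image("top");K,T=d["K"],d["T"]
def A(p):return (np.array(p)+.5)/4-.5+[175,200]
def B(p):return (np.array(p)-[445,0]+.5)/2.5-.5+[340,200]
def rep(n,p,z):
    w=onz(K,T,p,z)[:,:2];print(n,w.tolist() and w.round(1).tolist(),w.mean(0))
    return w
rep("bluetab",A([(163,490),(230,486),(233,510),(166,514)]),162)
rep("bluepanel ends",A([(73,505),(370,477)]),117)
rep("redtab",A([(153,233),(217,228),(218,250),(156,255)]),142)
for n,p in dict(s1=[(82,248),(383,217)],s2=[(92,466),(400,436)],s3=[(76,293),(384,265)]).items():
    w=rep(n,A(p),30);v=w[0]-w[1];print(np.degrees(np.arctan2(-v[0],v[1])))
rep("yeltab",B([(630,55),(680,52),(680,75),(628,78)]),280)
w=rep("prong",B([(626,90),(629,212)]),224);v=w[0]-w[1];print(np.degrees(np.arctan2(v[1],v[0])))
w=rep("yelpan",B([(496,64),(772,72)]),235);v=w[0]-w[1];print(np.degrees(np.arctan2(-v[0],v[1])))
w=rep("post",B([(617,20),(650,20),(650,52)]),235)
w=rep("tip",B([(632,237)]),237)
E
```

```text
bluetab [[444.5, 152.8], [445.4, 127.6], [436.5, 126.5], [435.6, 151.7]] [440.5  139.65]
bluepanel ends [[436.0, 198.7], [444.5, 79.4]] [440.23 139.08]
redtab [[542.8, 160.5], [544.2, 135.4], [535.5, 135.1], [534.1, 159.3]] [539.14 147.55]
s1 [[544.6, 217.7], [555.6, 80.5]] [550.08 149.12]
4.603962369168572
s2 [[446.0, 213.4], [456.4, 74.4]] [451.24 143.92]
4.272363503823007
s3 [[524.1, 220.5], [533.7, 80.4]] [528.94 150.45]
3.9135664715363037
yeltab [[572.8, -122.8], [573.8, -147.9], [562.2, -147.4], [561.2, -121.3]] [ 567.5  -134.83]
prong [[561.4, -133.1], [494.3, -132.1]] [ 527.85 -132.6 ]
-0.9016166575301031
yelpan [[576.0, -60.6], [568.2, -210.0]] [ 572.12 -135.3 ]
-2.989382964791259
post [[598.7, -127.2], [598.2, -145.1], [580.7, -144.4]] [ 592.52 -138.92]
tip [[480.9, -130.1]] [ 480.92 -130.12]
```

>>> {"name": "send_rows", "arguments": {
  "commands": [
    {"x": -2.93,"y": -2.29},
    {"x": -2.93,"y": -2.29},
    {"x": -2.93,"y": -2.29},
    {"x": -2.93,"y": -2.29},
    {"x": -2.93,"y": -2.29},
    {"x": -2.93,"y": -2.29},
    {"x": -2.93,"y": -2.29},
    {"x": -2.93,"y": -2.29}
  ]
}}

```text
invalid input at $.commands[0]: expected keys x, y, z, ax, ay, az, claw
```

>>> {"name": "send_rows", "arguments": {
  "commands": [
    {"x": -2.93,"y": -2.29},
    {"x": -2.93,"y": -2.29},
    {"x": -2.93,"y": -2.29},
    {"x": -2.93,"y": -2.29},
    {"az": -6.75},
    {"az": -6.75},
    {"az": -6.75},
    {"az": -6.75}
  ]
}}

```text
invalid input at $.commands[0]: expected keys x, y, z, ax, ay, az, claw
```

>>> {"name": "send_rows", "arguments": {
  "commands": [
    {"z": 0},
    {"z": 0}
  ]
}}

```text
invalid input at $.commands[0]: expected keys x, y, z, ax, ay, az, claw
```

Run:
```python
from h import *
s=get_state();d=get_image("wrist");cv2.imwrite("pics/w1.png",d["color"][:,:,::-1])
print(s["tcp_pos"],s["tcp_rot"],s["ft_force"],s["qpos"])
np.savez("w1.npz",K=d["K"],T=wristT(s,d["mount"]))
```

```text
[223.08 529.54 230.72] [[-0.92  0.39 -0.  ]
 [ 0.39  0.92 -0.  ]
 [ 0.   -0.   -1.  ]] [-0.51  0.42 -0.06] [60.83 21.65  4.59 73.02 -0.   83.68]
```

View pics/w1.png

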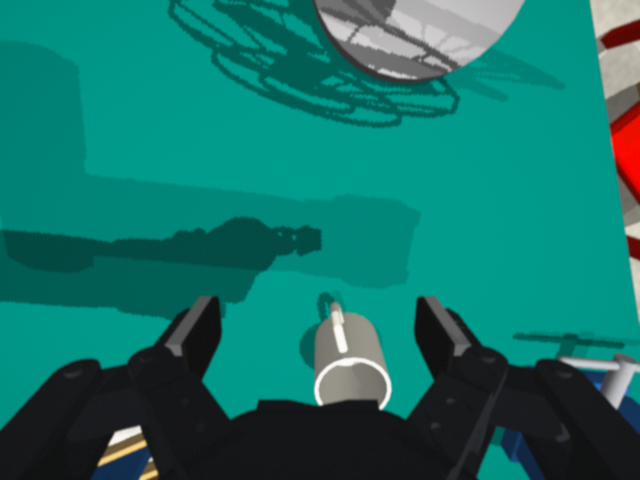

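The moves were refused because every row needs all seven keys. The picture shows the start view: fingertips at about (205,300) and (430,300), with the mug between them. I'll resend with full rows.

>>> {"name": "send_rows", "arguments": {
  "commands": [
    {"x": -2.93,"y": -2.29,"z": 0,"ax": 0,"ay": 0,"az": 0,"claw": 8.5},
    {"x": -2.93,"y": -2.29,"z": 0,"ax": 0,"ay": 0,"az": 0,"claw": 8.5},
    {"x": -2.93,"y": -2.29,"z": 0,"ax": 0,"ay": 0,"az": 0,"claw": 8.5},
    {"x": -2.93,"y": -2.29,"z": 0,"ax": 0,"ay": 0,"az": 0,"claw": 8.5},
    {"x": -2.93,"y": -2.29,"z": 0,"ax": 0,"ay": 0,"az": 0,"claw": 8.5},
    {"x": -2.93,"y": -2.29,"z": 0,"ax": 0,"ay": 0,"az": 0,"claw": 8.5},
    {"x": -2.93,"y": -2.29,"z": 0,"ax": 0,"ay": 0,"az": 0,"claw": 8.5},
    {"x": -2.93,"y": -2.29,"z": 0,"ax": 0,"ay": 0,"az": 0,"claw": 8.5}
  ]
}}

```text
time_s: 0.92
tcp_pos: [368.6, 268.4, 231.4]
tcp_rot: [[-0.922, 0.388, 0.0], [0.388, 0.922, 0.0], [-0.0, 0.0, -1.0]]
ft_force: [0.8, 1.0, -0.2]
grip_width: 84.8
grip_force: 0.0
```

>>> {"name": "send_rows", "arguments": {
  "commands": [
    {"x": -2.93,"y": -2.29,"z": 0,"ax": 0,"ay": 0,"az": 0,"claw": 8.5},
    {"x": -2.93,"y": -2.29,"z": 0,"ax": 0,"ay": 0,"az": 0,"claw": 8.5},
    {"x": -2.93,"y": -2.29,"z": 0,"ax": 0,"ay": 0,"az": 0,"claw": 8.5},
    {"x": -2.93,"y": -2.29,"z": 0,"ax": 0,"ay": 0,"az": 0,"claw": 8.5},
    {"x": 0,"y": 0,"z": 0,"ax": 0,"ay": 0,"az": -6.75,"claw": 8.5},
    {"x": 0,"y": 0,"z": 0,"ax": 0,"ay": 0,"az": -6.75,"claw": 8.5},
    {"x": 0,"y": 0,"z": 0,"ax": 0,"ay": 0,"az": -6.75,"claw": 8.5},
    {"x": 0,"y": 0,"z": 0,"ax": 0,"ay": 0,"az": -6.75,"claw": 8.5}
  ]
}}

```text
time_s: 1.58
tcp_pos: [440.7, 139.6, 231.2]
tcp_rot: [[-0.997, -0.077, -0.0], [-0.077, 0.997, 0.0], [0.0, 0.0, -1.0]]
ft_force: [-0.6, -0.5, 0.2]
grip_width: 84.7
grip_force: 0.0
```

>>> {"name": "send_rows", "arguments": {
  "commands": [
    {"x": 0,"y": 0,"z": 0,"ax": 0,"ay": 0,"az": 0,"claw": 8.5},
    {"x": 0,"y": 0,"z": 0,"ax": 0,"ay": 0,"az": 0,"claw": 8.5},
    {"x": 0,"y": 0,"z": 0,"ax": 0,"ay": 0,"az": 0,"claw": 8.5}
  ]
}}

```text
time_s: 1.83
tcp_pos: [440.5, 140.2, 231.3]
tcp_rot: [[-0.998, -0.07, -0.0], [-0.07, 0.998, 0.0], [0.0, 0.0, -1.0]]
ft_force: [0.1, -0.4, -0.1]
grip_width: 85.3
grip_force: 0.0
```

Run:
```python
from h import *
s=get_state();d=get_image("wrist");cv2.imwrite("pics/w2.png",d["color"][:,:,::-1])
print(s["tcp_pos"],s["tcp_rot"],s["ft_force"],s["qpos"])
np.savez("w2.npz",K=d["K"],T=wristT(s,d["mount"]))
```

```text
[440.5  140.2  231.27] [[-1.   -0.07 -0.  ]
 [-0.07  1.    0.  ]
 [ 0.    0.   -1.  ]] [ 0.08 -0.43 -0.08] [  9.78   8.57 -12.79  68.65   0.01   5.76]
```

View pics/w2.png

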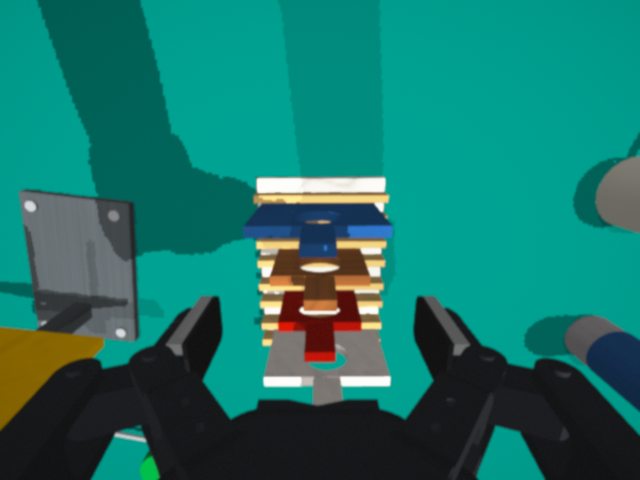

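Run:
```python
from h import *
f=np.load("w2.npz");K,T=f["K"],f["T"]
im=cv2.imread("pics/w2.png");hsv=cv2.cvtColor(im,cv2.COLOR_BGR2HSV)
def box(m):
    n,l,st,c=cv2.connectedComponentsWithStats(m.astype(np.uint8));k=1+np.argmax(st[1:,4]);return st[k],c[k],l==k
H,S,V=cv2.split(hsv)
win=np.zeros(H.shape,bool);win[150:400,230:400]=1
for n,m,z in(("blue",(H>100)&(H<125)&(S>150)&win,162),("red",((H<4)|(H>174))&(S>150)&win,142)):
    st,c,k=box(m);print(n,st[:4],[(y,*np.flatnonzero(k[y])[[0,-1]],V[y][k[y]].mean()) for y in range(st[1]+st[3]-10,st[1]+st[3])])
    y0=st[1]+st[3]
    cs=np.flatnonzero(k[y0-4])
    xc=(cs[0]+cs[-1])/2
    print(onz(K,T,[(xc,y0-.5),(cs[0],y0-3),(cs[-1],y0-3)],z))
```

```text
blue [243 205 149  51] [(246, np.int64(301), np.int64(334), np.float64(114.97058823529412)), (247, np.int64(301), np.int64(334), np.float64(116.05882352941177)), (248, np.int64(300), np.int64(334), np.float64(115.6)), (249, np.int64(300), np.int64(335), np.float64(114.08333333333333)), (250, np.int64(300), np.int64(335), np.float64(111.5)), (251, np.int64(300), np.int64(335), np.float64(108.36111111111111)), (252, np.int64(300), np.int64(335), np.float64(106.5)), (253, np.int64(300), np.int64(335), np.float64(106.30555555555556)), (254, np.int64(300), np.int64(335), np.float64(106.19444444444444)), (255, np.int64(300), np.int64(335), np.float64(105.22222222222223))]
[[444.26 140.53 162.  ]
 [443.3  128.54 162.  ]
 [441.61 152.26 162.  ]]
red [278 292  83  70] [(352, np.int64(305), np.int64(334), np.float64(153.73333333333332)), (353, np.int64(305), np.int64(334), np.float64(181.16666666666666)), (354, np.int64(305), np.int64(334), np.float64(192.93333333333334)), (355, np.int64(305), np.int64(334), np.float64(195.5)), (356, np.int64(305), np.int64(334), np.float64(195.6)), (357, np.int64(305), np.int64(334), np.float64(195.16666666666666)), (358, np.int64(305), np.int64(334), np.float64(194.96666666666667)), (359, np.int64(305), np.int64(334), np.float64(193.86666666666667)), (360, np.int64(305), np.int64(334), np.float64(186.33333333333334)), (361, np.int64(306), np.int64(328), np.float64(167.0))]
[[545.04 149.41 142.  ]
 [543.45 137.27 142.  ]
 [541.75 161.19 142.  ]]
```

>>> {"name": "send_rows", "arguments": {
  "commands": [
    {"x": 0.1,"y": 0,"z": 3.5,"ax": 0,"ay": 0,"az": 0,"claw": 8.5},
    {"x": 0,"y": 0,"z": 3.5,"ax": 0,"ay": 0,"az": 0,"claw": 6},
    {"x": 0,"y": 0,"z": 2.4,"ax": 0,"ay": 0,"az": 0,"claw": 5},
    {"x": 0,"y": 0,"z": 1,"ax": 0,"ay": 0,"az": 0,"claw": 4.5},
    {"x": 0,"y": 0,"z": 0,"ax": 0,"ay": 0,"az": 0,"claw": 4},
    {"x": 0,"y": 0,"z": 0,"ax": 0,"ay": 0,"az": 0,"claw": 3.2}
  ]
}}

```text
time_s: 2.38
tcp_pos: [439.1, 140.1, 127.1]
tcp_rot: [[-0.997, -0.072, -0.001], [-0.072, 0.997, -0.0], [0.001, -0.0, -1.0]]
ft_force: [-0.4, 0.1, -0.5]
grip_width: 32.0
grip_force: 0.0
```

>>> {"name": "send_rows", "arguments": {
  "commands": [
    {"x": 0,"y": 0,"z": 0,"ax": 0,"ay": 0,"az": 0,"claw": 2.8},
    {"x": 0,"y": 0,"z": 0,"ax": 0,"ay": 0,"az": 0,"claw": 2.2},
    {"x": 0,"y": 0,"z": 0,"ax": 0,"ay": 0,"az": 0,"claw": 1.5},
    {"x": 0,"y": 0,"z": 0,"ax": 0,"ay": 0,"az": 0,"claw": 1.5},
    {"x": 0,"y": 0,"z": 0,"ax": 0,"ay": 0,"az": 0,"claw": 1.5},
    {"x": 0,"y": 0,"z": 0,"ax": 0,"ay": 0,"az": 0,"claw": 1.5}
  ],
  "squeeze": 50
}}

```text
time_s: 2.88
tcp_pos: [440.9, 140.3, 128.6]
tcp_rot: [[-0.997, -0.072, 0.003], [-0.072, 0.997, 0.001], [-0.003, 0.0, -1.0]]
ft_force: [-0.4, 0.1, 7.0]
grip_width: 25.4
grip_force: 49.7
```

>>> {"name": "send_rows", "arguments": {
  "commands": [
    {"x": 0,"y": 0,"z": -1,"ax": 0,"ay": 0,"az": 0,"claw": 1.5},
    {"x": 0,"y": 0,"z": -1,"ax": 0,"ay": 0,"az": 0,"claw": 1.5},
    {"x": 0,"y": 0,"z": -1.5,"ax": 0,"ay": 0,"az": 0,"claw": 1.5},
    {"x": 0,"y": 0,"z": -2.2,"ax": 0,"ay": 0,"az": 0,"claw": 1.5},
    {"x": 0,"y": 0,"z": -2.2,"ax": 0,"ay": 0,"az": 0,"claw": 1.5},
    {"x": 0,"y": 0,"z": -2.2,"ax": 0,"ay": 0,"az": 0,"claw": 1.5},
    {"x": 0,"y": 0,"z": -2.2,"ax": 0,"ay": 0,"az": 0,"claw": 1.5},
    {"x": 0,"y": 0,"z": -2.2,"ax": 0,"ay": 0,"az": 0,"claw": 1.5}
  ]
}}

```text
time_s: 3.55
tcp_pos: [439.1, 140.0, 273.3]
tcp_rot: [[-0.997, -0.072, -0.001], [-0.072, 0.997, 0.0], [0.001, 0.0, -1.0]]
ft_force: [0.4, 0.1, -1.3]
grip_width: 25.2
grip_force: 49.2
```

>>> {"name": "send_rows", "arguments": {
  "commands": [
    {"x": 0,"y": 0,"z": 0,"ax": 0,"ay": 0,"az": 3.1,"claw": 1.5},
    {"x": 0,"y": 0,"z": 0,"ax": 0,"ay": 0,"az": 3.1,"claw": 1.5},
    {"x": 0,"y": -1.5,"z": 0,"ax": 0,"ay": 0,"az": 0,"claw": 1.5},
    {"x": 0,"y": -3,"z": 0,"ax": 0,"ay": 0,"az": 0,"claw": 1.5},
    {"x": 0,"y": -3.7,"z": 0,"ax": 0,"ay": 0,"az": 0,"claw": 1.5},
    {"x": 0,"y": -3.7,"z": 0,"ax": 0,"ay": 0,"az": 0,"claw": 1.5},
    {"x": 0,"y": -3.7,"z": 0,"ax": 0,"ay": 0,"az": 0,"claw": 1.5},
    {"x": 0,"y": -3.7,"z": 0,"ax": 0,"ay": 0,"az": 0,"claw": 1.5}
  ]
}}

```text
time_s: 4.22
tcp_pos: [432.1, -54.2, 272.3]
tcp_rot: [[-0.999, 0.035, -0.0], [0.035, 0.999, 0.0], [0.0, 0.0, -1.0]]
ft_force: [0.3, -0.3, -1.2]
grip_width: 24.9
grip_force: 49.4
```

>>> {"name": "send_rows", "arguments": {
  "commands": [
    {"x": 0,"y": -3.7,"z": 0,"ax": 0,"ay": 0,"az": 0,"claw": 1.5},
    {"x": 0,"y": -2.5,"z": 0,"ax": 0,"ay": 0,"az": 0,"claw": 1.5},
    {"x": 0,"y": -1.5,"z": 0,"ax": 0,"ay": 0,"az": 0,"claw": 1.5},
    {"x": 0,"y": 0,"z": 0,"ax": 0,"ay": 0,"az": 0,"claw": 1.5},
    {"x": 0,"y": 0,"z": 0,"ax": 0,"ay": 0,"az": 0,"claw": 1.5},
    {"x": 0,"y": 0,"z": 0,"ax": 0,"ay": 0,"az": 0,"claw": 1.5}
  ]
}}

```text
time_s: 4.72
tcp_pos: [429.7, -129.0, 272.1]
tcp_rot: [[-0.999, 0.035, -0.0], [0.035, 0.999, 0.001], [0.0, 0.001, -1.0]]
ft_force: [-0.6, 0.2, -1.3]
grip_width: 25.7
grip_force: 49.5
```

Run:
```python
from h import *
s=get_state();d=get_image("wrist");t=get_image("top");q=get_image("scene")
cv2.imwrite("pics/w3.png",d["color"][:,:,::-1]);cv2.imwrite("pics/t3.png",t["color"][:,:,::-1]);cv2.imwrite("pics/s3.png",q["color"][:,:,::-1])
print(s["tcp_pos"],s["tcp_rot"],s["ft_force"],s["grip_width"])
np.savez("w3.npz",K=d["K"],T=wristT(s,d["mount"]))
c=np.zeros((600,800,3),np.uint8)
c[:360,:480]=cv2.resize(d["color"][:,:,::-1],(480,360))
c[:240,480:800]=cv2.resize(t["color"][200:320,330:490,::-1],(320,240))
c[360:600,0:400]=cv2.resize(q["color"][225:385,160:426,::-1],(400,240))
cv2.imwrite("pics/c3.png",c)
```

```text
[ 429.7  -128.99  272.15] [[-1.    0.04 -0.  ]
 [ 0.04  1.    0.  ]
 [ 0.    0.   -1.  ]] [-0.56  0.22 -1.3 ] 25.660049885666854
```

View pics/c3.png

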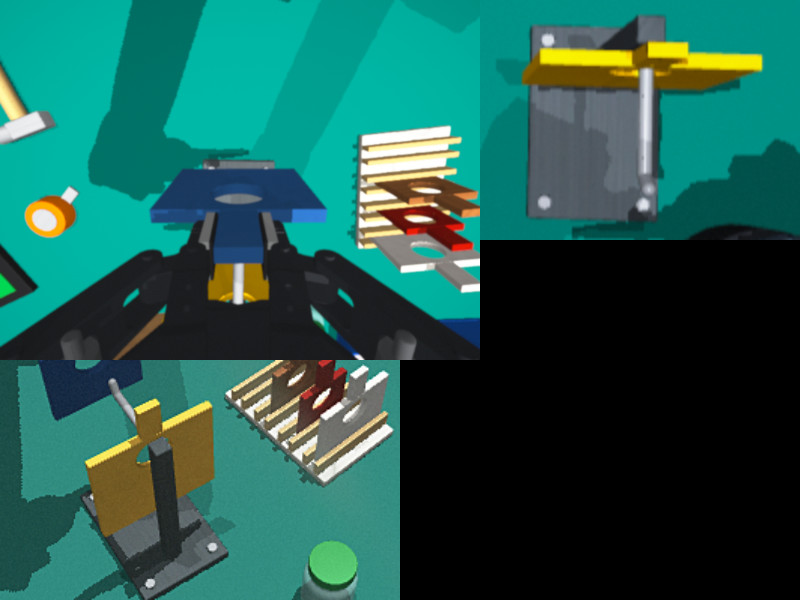

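Run:
```python
from h import *
f=np.load("w3.npz");K,T=f["K"],f["T"]
for n,p,z in(("tip end",(320,351),240),("level near root",(316.5,397),224)):print(n,onz(K,T,p,z))
im=cv2.imread("pics/w3.png").astype(int);sat=im.max(2)-im.min(2)
for y in range(352,400,5):
    c=np.flatnonzero((sat[y,285:350]<50)&(im[y,285:350].min(1)>60))+285;print(y,c[[0,-1]] if len(c) else None,len(c), onz(K,T,(c.mean(),y),225)[0,:2] if len(c) else'')
t=get_image("top");im=t["color"].astype(int);sat=im.max(2)-im.min(2)
for y in range(236,300,6):
    c=np.flatnonzero((sat[y,400:430]<25)&(im[y,400:430].min(1)>95))+400;print(y,c[[0,-1]] if len(c) else None, onz(t["K"],t["T"],(c.mean(),y),225)[0,:2] if len(c) else'')
```

```text
tip end [[ 482.56 -129.13  240.  ]]
level near root [[ 532.4  -133.07  224.  ]]
352 [311 325] 15 [ 494.28 -130.72]
357 [311 324] 14 [ 498.23 -131.19]
362 [311 324] 14 [ 502.23 -131.33]
367 [311 324] 14 [ 506.28 -131.47]
372 [311 324] 14 [ 510.37 -131.61]
377 [311 324] 14 [ 514.5  -131.75]
382 [310 324] 15 [ 518.67 -132.24]
387 [310 324] 15 [ 522.89 -132.38]
392 [311 323] 13 [ 527.16 -132.53]
397 [311 323] 13 [ 531.48 -132.68]
236 [410 415] [ 560.9  -133.43]
242 [410 415] [ 552.6  -133.09]
248 [400 415] [ 544.47 -125.89]
254 [400 415] [ 536.2  -125.57]
260 [400 415] [ 527.95 -125.47]
266 [400 415] [ 519.72 -124.92]
272 [400 415] [ 511.51 -124.6 ]
278 [400 415] [ 503.3  -124.66]
284 [400 415] [ 495.13 -123.91]
290 [400 418] [ 486.95 -124.4 ]
296 [412 417] [ 478.61 -132.84]
```

>>> {"name": "send_rows", "arguments": {
  "commands": [
    {"x": 0,"y": 0,"z": 0,"ax": 0,"ay": 0,"az": 0.5,"claw": 1.5},
    {"x": -1.5,"y": 0.05,"z": 0,"ax": 0,"ay": 0,"az": 0,"claw": 1.5},
    {"x": -1.5,"y": 0,"z": 0,"ax": 0,"ay": 0,"az": 0,"claw": 1.5},
    {"x": -1.5,"y": 0,"z": 0,"ax": 0,"ay": 0,"az": 0,"claw": 1.5},
    {"x": -1.5,"y": 0,"z": 0,"ax": 0,"ay": 0,"az": 0,"claw": 1.5}
  ]
}}

```text
time_s: 5.33
tcp_pos: [490.6, -131.4, 272.4]
tcp_rot: [[-0.999, 0.044, 0.0], [0.044, 0.999, 0.0], [-0.0, 0.0, -1.0]]
ft_force: [-0.3, -0.3, -0.3]
grip_width: 25.3
grip_force: 49.5
```

>>> {"name": "send_rows", "arguments": {
  "commands": [
    {"x": -1.5,"y": 0,"z": 0,"ax": 0,"ay": 0,"az": 0,"claw": 1.5},
    {"x": -1.5,"y": 0,"z": 0,"ax": 0,"ay": 0,"az": 0,"claw": 1.5},
    {"x": -1.5,"y": 0,"z": 0,"ax": 0,"ay": 0,"az": 0,"claw": 1.5},
    {"x": 0,"y": 0,"z": 0,"ax": 0,"ay": 0,"az": 0,"claw": 1.5},
    {"x": 0,"y": 0,"z": 0,"ax": 0,"ay": 0,"az": 0,"claw": 1.5}
  ]
}}

```text
time_s: 5.75
tcp_pos: [535.1, -133.5, 271.9]
tcp_rot: [[-0.999, 0.044, -0.001], [0.044, 0.999, 0.0], [0.001, 0.0, -1.0]]
ft_force: [-1.1, -1.4, -0.6]
grip_width: 25.1
grip_force: 49.5
```

Run:
```python
from h import *
s=get_state();d=get_image("wrist");t=get_image("top");q=get_image("scene")
print(s["tcp_pos"],s["tcp_rot"],s["ft_force"],s["grip_width"])
cv2.imwrite("pics/w4.png",d["color"][:,:,::-1]);np.savez("w4.npz",K=d["K"],T=wristT(s,d["mount"]))
c=np.zeros((600,800,3),np.uint8)
c[:300,:400]=cv2.resize(d["color"][120:480,80:560,::-1],(400,300))
c[:300,400:800]=cv2.resize(t["color"][200:320,330:490,::-1],(400,300))
c[300:600,0:500]=cv2.resize(q["color"][225:385,160:426,::-1],(500,300))
cv2.imwrite("pics/c4.png",c)
```

```text
[ 535.07 -133.51  271.87] [[-1.    0.04 -0.  ]
 [ 0.04  1.    0.  ]
 [ 0.    0.   -1.  ]] [-1.05 -1.36 -0.61] 25.09784477776302
```

View pics/c4.png

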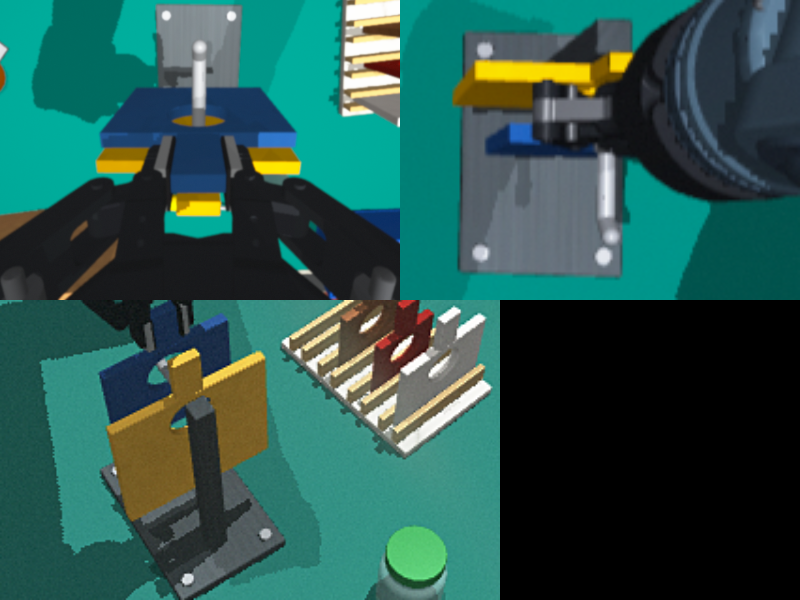

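Run:
```python
from h import *
f=np.load("w4.npz");K,T=f["K"],f["T"]
im=cv2.imread("pics/w4.png")
for x in (205,425,320):
    print(x,[(y,*im[y,x]) for y in (range(270,335,2) if x!=320 else range(335,384,2))])
for x,y,z in((205,0,235),(425,0,235)):
    for y in (290,300,310,320,328): print(x,y,onz(K,T,(x,y),z)[0,:2])
for y in (345,355,365,379): print(320,y,onz(K,T,(320,y),280)[0,:2],onz(K,T,(320,y),305)[0,:2])
```

```text
205 [(270, np.uint8(149), np.uint8(161), np.uint8(0)), (272, np.uint8(119), np.uint8(114), np.uint8(9)), (274, np.uint8(94), np.uint8(65), np.uint8(21)), (276, np.uint8(90), np.uint8(54), np.uint8(24)), (278, np.uint8(102), np.uint8(60), np.uint8(27)), (280, np.uint8(138), np.uint8(81), np.uint8(34)), (282, np.uint8(145), np.uint8(85), np.uint8(35)), (284, np.uint8(143), np.uint8(85), np.uint8(35)), (286, np.uint8(130), np.uint8(77), np.uint8(32)), (288, np.uint8(113), np.uint8(67), np.uint8(29)), (290, np.uint8(113), np.uint8(68), np.uint8(30)), (292, np.uint8(113), np.uint8(68), np.uint8(30)), (294, np.uint8(113), np.uint8(67), np.uint8(29)), (296, np.uint8(110), np.uint8(84), np.uint8(48)), (298, np.uint8(84), np.uint8(122), np.uint8(106)), (300, np.uint8(23), np.uint8(112), np.uint8(134)), (302, np.uint8(0), np.uint8(106), np.uint8(141)), (304, np.uint8(0), np.uint8(103), np.uint8(138)), (306, np.uint8(0), np.uint8(101), np.uint8(136)), (308, np.uint8(0), np.uint8(101), np.uint8(137)), (310, np.uint8(0), np.uint8(105), np.uint8(140)), (312, np.uint8(0), np.uint8(134), np.uint8(18
[... 3198 characters left out ...]
t8(229), np.uint8(254)), (375, np.uint8(0), np.uint8(228), np.uint8(254)), (377, np.uint8(0), np.uint8(223), np.uint8(251)), (379, np.uint8(128), np.uint8(184), np.uint8(143)), (381, np.uint8(155), np.uint8(173), np.uint8(0)), (383, np.uint8(156), np.uint8(173), np.uint8(0))]
205 290 [ 545.8  -201.05]
205 300 [ 552.4 -202. ]
205 310 [ 559.14 -202.97]
205 320 [ 566.02 -203.95]
205 328 [ 571.62 -204.76]
425 290 [551.4  -69.87]
425 300 [558.07 -69.52]
425 310 [564.86 -69.15]
425 320 [571.8  -68.78]
425 328 [577.45 -68.48]
320 345 [ 555.12 -133.1 ] [ 537.45 -132.59]
320 355 [ 560.68 -133.32] [ 541.98 -132.77]
320 365 [ 566.37 -133.55] [ 546.61 -132.95]
320 379 [ 574.53 -133.88] [ 553.26 -133.22]
```

>>> {"name": "send_rows", "arguments": {
  "commands": [
    {"x": -0.7,"y": 0,"z": 0,"ax": 0,"ay": 0,"az": 0,"claw": 1.5},
    {"x": -0.7,"y": 0,"z": 0,"ax": 0,"ay": 0,"az": 0,"claw": 1.5},
    {"x": 0,"y": 0,"z": 0.8,"ax": 0,"ay": 0,"az": 0,"claw": 1.5},
    {"x": 0,"y": 0,"z": 0.8,"ax": 0,"ay": 0,"az": 0,"claw": 1.5},
    {"x": 0,"y": 0,"z": 0.6,"ax": 0,"ay": 0,"az": 0,"claw": 1.5},
    {"x": 0,"y": 0,"z": 0,"ax": 0,"ay": 0,"az": 0,"claw": 1.5},
    {"x": 0,"y": 0,"z": 0,"ax": 0,"ay": 0,"az": 0,"claw": 1.5}
  ]
}}

```text
time_s: 6.48
tcp_pos: [548.0, -134.3, 249.4]
tcp_rot: [[-0.999, 0.045, -0.002], [0.045, 0.999, 0.001], [0.002, 0.001, -1.0]]
ft_force: [0.2, -0.5, -0.1]
grip_width: 25.4
grip_force: 49.5
```

>>> {"name": "send_rows", "arguments": {
  "commands": [
    {"x": 0,"y": 0,"z": 0.2,"ax": 0,"ay": 0,"az": 0,"claw": 1.5},
    {"x": 0,"y": 0,"z": 0,"ax": 0,"ay": 0,"az": 0,"claw": 1.5},
    {"x": 0,"y": 0,"z": 0,"ax": 0,"ay": 0,"az": 0,"claw": 1.5}
  ]
}}

```text
time_s: 6.73
tcp_pos: [548.9, -134.6, 248.5]
tcp_rot: [[-0.999, 0.045, 0.0], [0.045, 0.999, -0.0], [-0.0, -0.0, -1.0]]
ft_force: [-0.3, 0.4, -1.1]
grip_width: 25.2
grip_force: 49.5
```

>>> {"name": "send_rows", "arguments": {
  "commands": [
    {"x": 0,"y": 0,"z": 0.1,"ax": 0,"ay": 0,"az": 0,"claw": 1.5},
    {"x": 0,"y": 0,"z": 0,"ax": 0,"ay": 0,"az": 0,"claw": 1.5},
    {"x": 0,"y": 0,"z": 0,"ax": 0,"ay": 0,"az": 0,"claw": 1.5}
  ]
}}

```text
time_s: 6.98
tcp_pos: [548.9, -134.6, 247.4]
tcp_rot: [[-0.999, 0.044, 0.0], [0.044, 0.999, 0.0], [-0.0, 0.0, -1.0]]
ft_force: [-0.2, 0.2, 0.2]
grip_width: 25.2
grip_force: 49.5
```

>>> {"name": "send_rows", "arguments": {
  "commands": [
    {"x": 0,"y": 0,"z": 0.1,"ax": 0,"ay": 0,"az": 0,"claw": 1.5},
    {"x": 0,"y": 0,"z": 0,"ax": 0,"ay": 0,"az": 0,"claw": 1.5},
    {"x": 0,"y": 0,"z": 0,"ax": 0,"ay": 0,"az": 0,"claw": 1.5}
  ]
}}

```text
time_s: 7.23
tcp_pos: [548.8, -134.5, 246.2]
tcp_rot: [[-0.999, 0.044, -0.0], [0.044, 0.999, 0.0], [0.0, 0.0, -1.0]]
ft_force: [0.5, -0.3, -1.1]
grip_width: 25.1
grip_force: 49.5
```

>>> {"name": "send_rows", "arguments": {
  "commands": [
    {"x": 0,"y": 0,"z": 0.1,"ax": 0,"ay": 0,"az": 0,"claw": 1.5},
    {"x": 0,"y": 0,"z": 0,"ax": 0,"ay": 0,"az": 0,"claw": 1.5},
    {"x": 0,"y": 0,"z": 0,"ax": 0,"ay": 0,"az": 0,"claw": 1.5}
  ]
}}

```text
time_s: 7.48
tcp_pos: [548.9, -134.6, 246.0]
tcp_rot: [[-0.999, 0.044, 0.001], [0.044, 0.999, -0.0], [-0.001, -0.0, -1.0]]
ft_force: [-2.0, 1.1, 3.9]
grip_width: 25.2
grip_force: 50.2
```

>>> {"name": "send_rows", "arguments": {
  "commands": [
    {"x": 0,"y": 0,"z": 0.05,"ax": 0,"ay": 0,"az": 0,"claw": 1.5},
    {"x": 0,"y": 0,"z": 0,"ax": 0,"ay": 0,"az": 0,"claw": 1.5},
    {"x": 0,"y": 0,"z": 0,"ax": 0,"ay": 0,"az": 0,"claw": 1.5}
  ]
}}

```text
time_s: 7.73
tcp_pos: [549.0, -134.6, 245.9]
tcp_rot: [[-0.999, 0.044, 0.001], [0.044, 0.999, -0.0], [-0.001, -0.0, -1.0]]
ft_force: [-2.1, 0.8, 7.3]
grip_width: 25.4
grip_force: 50.5
```

>>> {"name": "send_rows", "arguments": {
  "commands": [
    {"x": 0,"y": 0,"z": 0,"ax": 0,"ay": 0,"az": 0,"claw": 2.8},
    {"x": 0,"y": 0,"z": 0,"ax": 0,"ay": 0,"az": 0,"claw": 3.2},
    {"x": 0.25,"y": 0,"z": -0.1,"ax": 0,"ay": 0,"az": 0,"claw": 3.2},
    {"x": 0.25,"y": 0,"z": 0,"ax": 0,"ay": 0,"az": 0,"claw": 3.2},
    {"x": 0,"y": 0,"z": 0,"ax": 0,"ay": 0,"az": 0,"claw": 3.2},
    {"x": 0,"y": 0,"z": 0,"ax": 0,"ay": 0,"az": 0,"claw": 3.2}
  ]
}}

```text
time_s: 8.23
tcp_pos: [543.6, -134.3, 245.6]
tcp_rot: [[-0.999, 0.045, -0.0], [0.045, 0.999, 0.0], [0.0, 0.0, -1.0]]
ft_force: [0.2, -0.4, 0.2]
grip_width: 31.9
grip_force: 0.0
```

Run:
```python
from h import *
s=get_state();d=get_image("wrist")
print(s["tcp_pos"],s["ft_force"],s["grip_width"])
cv2.imwrite("pics/w5.png",d["color"][:,:,::-1]);K,T=d["K"],wristT(s,d["mount"])
hsv=cv2.cvtColor(d["color"],cv2.COLOR_RGB2HSV);H,S,V=cv2.split(hsv)
B=(H>100)&(H<125)&(S>120);Y=(H>18)&(H<33)&(S>150)
for x in (205,225,320,415,430):
    print(x,"blue",np.flatnonzero(B[200:400,x])[[0,-1]]+200,"yel",np.flatnonzero(Y[200:400,x])[[0,-1]]+200,"top",[int(V[y,x]) for y in range(270,390,3)])
def edge(n,x,y,z):print(n,onz(K,T,(x,y),z)[0])
for y in (360,370):
  for M in(B,Y):
    c=np.flatnonzero(M[y,250:390])+250;print(y,c[[0,-1]] if len(c) else 0)
np.savez("w5.npz",K=K,T=T)
```

```text
[ 543.6  -134.3   245.63] [ 0.16 -0.39  0.25] 31.906761859213386
205 blue [285 304] yel [307 339] top [164, 164, 163, 162, 129, 88, 95, 116, 121, 127, 131, 133, 102, 132, 132, 132, 132, 134, 180, 209, 214, 213, 196, 112, 59, 26, 23, 24, 24, 27, 26, 27, 39, 39, 34, 33, 35, 34, 34, 34]
225 blue [260 304] yel [307 339] top [84, 82, 81, 81, 81, 83, 91, 108, 108, 107, 106, 107, 95, 128, 127, 127, 129, 129, 153, 168, 192, 214, 213, 112, 28, 29, 28, 25, 26, 26, 28, 25, 26, 28, 27, 25, 26, 26, 26, 26]
320 blue [283 362] yel [365 399] top [108, 109, 109, 108, 87, 81, 83, 83, 82, 82, 82, 82, 81, 82, 81, 81, 81, 81, 83, 84, 83, 82, 82, 83, 93, 107, 107, 106, 105, 106, 107, 87, 124, 125, 125, 125, 127, 127, 128, 155]
415 blue [264 306] yel [309 341] top [81, 85, 85, 85, 83, 82, 90, 181, 192, 192, 192, 190, 177, 125, 127, 126, 127, 126, 182, 252, 252, 252, 252, 247, 56, 28, 27, 29, 28, 27, 29, 51, 51, 49, 43, 33, 29, 29, 27, 28]
430 blue [285 306] yel [309 341] top [164, 164, 164, 161, 129, 91, 94, 182, 193, 192, 192, 193, 181, 129, 134, 134, 129, 129, 175, 252, 253, 253, 248, 167, 73, 24, 23, 24, 23, 24, 26, 28, 51, 55, 54, 53, 35, 33, 32, 33]
360 [283 346]
360 [277 280]
370 0
370 [275 348]
```

Run:
```python
from h import *
f=np.load("w5.npz");K,T=f["K"],f["T"]
for n,x,y,z in(("bL",205,305.5,235),("bR",430,307.5,235),("yL",205,323.5,235),("yR",430,323.5,235),("btab",320,363.5,280),("ytab",320,385.5,280)):print(n,onz(K,T,(x,y),z)[0])
print(onz(K,T,[(283,360),(346,360)],280),onz(K,T,[(275,370),(348,370)],270))
```

```text
bL [ 550.53 -192.8   235.  ]
bR [556.77 -76.37 235.  ]
yL [ 561.09 -194.33  235.  ]
yR [566.26 -75.83 235.  ]
btab [ 553.45 -133.7   280.  ]
ytab [ 563.84 -134.12  280.  ]
[[ 551.22 -147.94  280.  ]
 [ 552.28 -123.57  280.  ]] [[ 563.76 -153.29  270.  ]
 [ 565.12 -122.12  270.  ]]
```

>>> {"name": "send_rows", "arguments": {
  "commands": [
    {"x": 0,"y": 0,"z": 0,"ax": 0,"ay": 0,"az": 0,"claw": 2.2},
    {"x": 0,"y": 0,"z": 0,"ax": 0,"ay": 0,"az": 0,"claw": 1.8},
    {"x": 0,"y": 0,"z": 0,"ax": 0,"ay": 0,"az": 0,"claw": 1.5},
    {"x": 0,"y": 0,"z": 0,"ax": 0,"ay": 0,"az": 0,"claw": 1.5}
  ],
  "squeeze": 25
}}

```text
time_s: 8.62
tcp_pos: [543.8, -134.4, 245.8]
tcp_rot: [[-0.999, 0.044, -0.0], [0.044, 0.999, -0.0], [0.0, -0.0, -1.0]]
ft_force: [-1.4, 0.3, 0.7]
grip_width: 25.5
grip_force: 28.5
```

>>> {"name": "send_rows", "arguments": {
  "commands": [
    {"x": -0.2,"y": 0,"z": 0,"ax": 0,"ay": 0,"az": 0,"claw": 1.5},
    {"x": -0.2,"y": 0,"z": 0,"ax": 0,"ay": 0,"az": 0,"claw": 1.5},
    {"x": -0.2,"y": 0,"z": 0,"ax": 0,"ay": 0,"az": 0,"claw": 1.5},
    {"x": -0.2,"y": 0,"z": 0,"ax": 0,"ay": 0,"az": 0,"claw": 1.5},
    {"x": 0,"y": 0,"z": 0,"ax": 0,"ay": 0,"az": 0,"claw": 1.5},
    {"x": 0,"y": 0,"z": 0,"ax": 0,"ay": 0,"az": 0,"claw": 1.5}
  ]
}}

```text
time_s: 9.12
tcp_pos: [552.2, -134.7, 245.8]
tcp_rot: [[-0.999, 0.044, 0.001], [0.044, 0.999, 0.0], [-0.001, 0.0, -1.0]]
ft_force: [0.4, 0.6, 1.1]
grip_width: 25.6
grip_force: 28.7
```

>>> {"name": "send_rows", "arguments": {
  "commands": [
    {"x": 0,"y": 0,"z": 0,"ax": 0,"ay": 0,"az": 0,"claw": 2.8},
    {"x": 0,"y": 0,"z": 0,"ax": 0,"ay": 0,"az": 0,"claw": 3.4},
    {"x": 0,"y": 0,"z": 0,"ax": 0,"ay": 0,"az": 0,"claw": 3.6},
    {"x": 0,"y": 0,"z": -1,"ax": 0,"ay": 0,"az": 0,"claw": 3.6},
    {"x": 0,"y": 0,"z": -3,"ax": 0,"ay": 0,"az": 0,"claw": 3.6},
    {"x": 2,"y": 0,"z": -3,"ax": 0,"ay": 0,"az": 0,"claw": 3.6},
    {"x": 0,"y": 0,"z": 0,"ax": 0,"ay": 0,"az": 0,"claw": 5},
    {"x": 0,"y": 0,"z": 0,"ax": 0,"ay": 0,"az": 0,"claw": 8}
  ]
}}

```text
time_s: 9.78
tcp_pos: [532.6, -134.2, 318.2]
tcp_rot: [[-0.999, 0.045, 0.005], [0.045, 0.999, -0.002], [-0.005, -0.001, -1.0]]
ft_force: [0.2, -0.3, -0.8]
grip_width: 59.1
grip_force: 0.0
```

Run:
```python
from h import *
s=get_state();d=get_image("wrist");t=get_image("top");q=get_image("scene")
print(s["tcp_pos"],s["tcp_rot"],s["ft_force"],s["grip_width"])
cv2.imwrite("pics/w6.png",d["color"][:,:,::-1]);np.savez("w6.npz",K=d["K"],T=wristT(s,d["mount"]))
c=np.zeros((600,800,3),np.uint8)
c[:300,:400]=cv2.resize(d["color"][120:480,80:560,::-1],(400,300))
c[:300,400:800]=cv2.resize(t["color"][200:320,330:490,::-1],(400,300))
c[300:600,0:500]=cv2.resize(q["color"][225:385,160:426,::-1],(500,300))
cv2.imwrite("pics/c6.png",c)
```

```text
[ 532.65 -134.23  318.22] [[-1.    0.04  0.  ]
 [ 0.04  1.   -0.  ]
 [-0.   -0.   -1.  ]] [ 0.24 -0.34 -0.77] 59.05620166833134
```

View pics/c6.png

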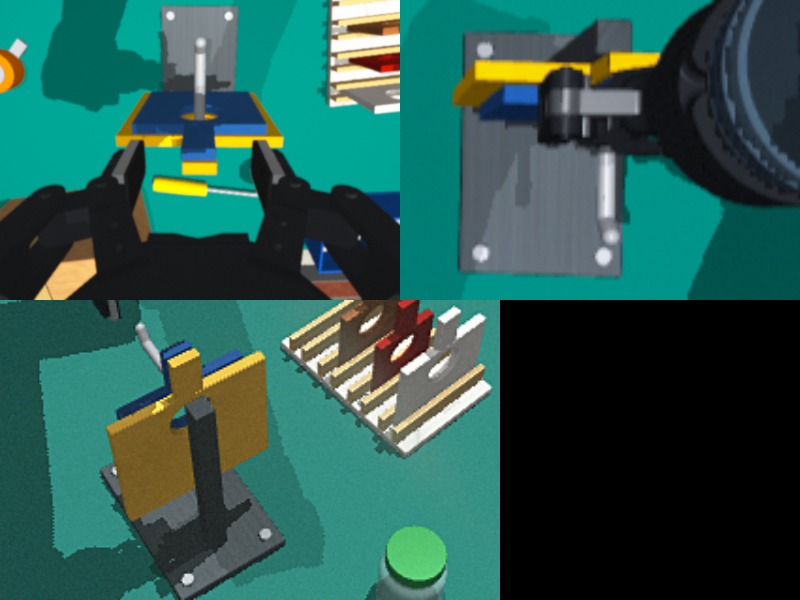

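>>> {"name": "send_rows", "arguments": {
  "commands": [
    {"x": 0.5,"y": 1.5,"z": 0,"ax": 0,"ay": 0,"az": 0,"claw": 8.5},
    {"x": 0.5,"y": 3.8,"z": 0,"ax": 0,"ay": 0,"az": 0,"claw": 8.5},
    {"x": 0,"y": 3.8,"z": 0,"ax": 0,"ay": 0,"az": 0,"claw": 8.5},
    {"x": 0,"y": 3.8,"z": 0,"ax": 0,"ay": 0,"az": 0,"claw": 8.5},
    {"x": 0,"y": 3.8,"z": 0,"ax": 0,"ay": 0,"az": 0,"claw": 8.5},
    {"x": 0,"y": 3.8,"z": 0,"ax": 0,"ay": 0,"az": 0,"claw": 8.5},
    {"x": 0,"y": 3.8,"z": 0,"ax": 0,"ay": 0,"az": 0,"claw": 8.5},
    {"x": 0,"y": 3.8,"z": 0,"ax": 0,"ay": 0,"az": 0,"claw": 8.5}
  ]
}}

```text
time_s: 10.6
tcp_pos: [533.1, 150.0, 314.7]
tcp_rot: [[-0.999, 0.044, -0.002], [0.044, 0.999, 0.0], [0.002, -0.0, -1.0]]
ft_force: [0.7, -0.6, 0.3]
grip_width: 84.7
grip_force: 0.0
```

>>> {"name": "send_rows", "arguments": {
  "commands": [
    {"x": 0,"y": 0.2,"z": 0,"ax": 0,"ay": 0,"az": -3.35,"claw": 8.5},
    {"x": 0,"y": 0,"z": 0,"ax": 0,"ay": 0,"az": -3.35,"claw": 8.5},
    {"x": 0,"y": 0,"z": 4,"ax": 0,"ay": 0,"az": 0,"claw": 8.5},
    {"x": 0,"y": 0,"z": 4,"ax": 0,"ay": 0,"az": 0,"claw": 8.5},
    {"x": 0,"y": 0,"z": 3,"ax": 0,"ay": 0,"az": 0,"claw": 8.5},
    {"x": 0,"y": 0,"z": 0,"ax": 0,"ay": 0,"az": 0,"claw": 8.5},
    {"x": 0,"y": 0,"z": 0,"ax": 0,"ay": 0,"az": 0,"claw": 8.5}
  ]
}}

```text
time_s: 11.18
tcp_pos: [531.7, 149.6, 203.7]
tcp_rot: [[-0.997, -0.073, -0.006], [-0.073, 0.997, -0.001], [0.006, -0.0, -1.0]]
ft_force: [-0.0, 0.2, 0.5]
grip_width: 84.9
grip_force: 0.0
```

Run:
```python
from h import *
s=get_state();d=get_image("wrist");cv2.imwrite("pics/w7.png",d["color"][:,:,::-1])
print(s["tcp_pos"],s["tcp_rot"],s["ft_force"])
K,T=d["K"],wristT(s,d["mount"])
H,S,V=cv2.split(cv2.cvtColor(d["color"],cv2.COLOR_RGB2HSV))
m=((H<4)|(H>174))&(S>150);m[:,:200]=0;m[:,440:]=0
n,l,st,c=cv2.connectedComponentsWithStats(m.astype(np.uint8));k=1+np.argmax(st[1:,4]);print(st[k]);l=l==k
y0=st[k][1]+st[k][3]
for y in range(y0-14,y0):
    r=np.flatnonzero(l[y]);print(y,r[[0,-1]],int(V[y][l[y]].mean()))
r=np.flatnonzero(l[y0-5]);print(onz(K,T,[(r.mean(),y0-.5),(r[0]-.5,y0-4),(r[-1]+.5,y0-4)],142))
```

```text
[531.71 149.6  203.71] [[-1.   -0.07 -0.01]
 [-0.07  1.   -0.  ]
 [ 0.01 -0.   -1.  ]] [-0.02  0.22  0.53]
[ 267  220   99   53 3342]
259 [299 332] 81
260 [299 332] 88
261 [299 333] 95
262 [299 333] 98
263 [299 333] 98
264 [298 333] 98
265 [299 333] 98
266 [298 333] 98
267 [297 334] 99
268 [297 334] 102
269 [297 334] 104
270 [297 334] 104
271 [298 334] 102
272 [298 333] 99
[[544.4  149.23 142.  ]
 [542.83 136.45 142.  ]
 [540.95 161.66 142.  ]]
```

>>> {"name": "send_rows", "arguments": {
  "commands": [
    {"x": -0.3,"y": -0.03,"z": 0,"ax": 0,"ay": 0,"az": 0,"claw": 8.5},
    {"x": 0,"y": 0,"z": 3.5,"ax": 0,"ay": 0,"az": 0,"claw": 7},
    {"x": 0,"y": 0,"z": 3.1,"ax": 0,"ay": 0,"az": 0,"claw": 6},
    {"x": 0,"y": 0,"z": 2,"ax": 0,"ay": 0,"az": 0,"claw": 5},
    {"x": 0,"y": 0,"z": 1,"ax": 0,"ay": 0,"az": 0,"claw": 4},
    {"x": 0,"y": 0,"z": 0,"ax": 0,"ay": 0,"az": 0,"claw": 3.4},
    {"x": 0,"y": 0,"z": 0,"ax": 0,"ay": 0,"az": 0,"claw": 3},
    {"x": 0,"y": 0,"z": 0,"ax": 0,"ay": 0,"az": 0,"claw": 3}
  ]
}}

```text
time_s: 11.9
tcp_pos: [539.6, 149.6, 112.2]
tcp_rot: [[-0.997, -0.072, 0.004], [-0.072, 0.997, 0.001], [-0.004, 0.0, -1.0]]
ft_force: [0.2, -0.8, 0.7]
grip_width: 29.8
grip_force: 0.0
```

>>> {"name": "send_rows", "arguments": {
  "commands": [
    {"x": 0,"y": 0,"z": 0,"ax": 0,"ay": 0,"az": 0,"claw": 2.6},
    {"x": 0,"y": 0,"z": 0,"ax": 0,"ay": 0,"az": 0,"claw": 2.2},
    {"x": 0,"y": 0,"z": 0,"ax": 0,"ay": 0,"az": 0,"claw": 1.5},
    {"x": 0,"y": 0,"z": 0,"ax": 0,"ay": 0,"az": 0,"claw": 1.5},
    {"x": 0,"y": 0,"z": 0,"ax": 0,"ay": 0,"az": 0,"claw": 1.5},
    {"x": 0,"y": 0,"z": 0,"ax": 0,"ay": 0,"az": 0,"claw": 1.5}
  ],
  "squeeze": 50
}}

```text
time_s: 12.4
tcp_pos: [539.5, 149.2, 112.2]
tcp_rot: [[-0.997, -0.072, 0.005], [-0.072, 0.997, 0.0], [-0.005, -0.0, -1.0]]
ft_force: [0.8, -1.7, 6.9]
grip_width: 25.2
grip_force: 49.2
```

>>> {"name": "send_rows", "arguments": {
  "commands": [
    {"x": 0,"y": 0,"z": 0,"ax": 0,"ay": 0,"az": 0,"claw": 3},
    {"x": 0,"y": 0,"z": 0,"ax": 0,"ay": 0,"az": 0,"claw": 3.2},
    {"x": 0.25,"y": 0,"z": 0.2,"ax": 0,"ay": 0,"az": 0,"claw": 3.2},
    {"x": 0.25,"y": 0,"z": 0.2,"ax": 0,"ay": 0,"az": 0,"claw": 3.2},
    {"x": 0,"y": 0,"z": 0,"ax": 0,"ay": 0,"az": 0,"claw": 3.2},
    {"x": 0,"y": 0,"z": 0,"ax": 0,"ay": 0,"az": 0,"claw": 3.2}
  ]
}}

```text
time_s: 12.9
tcp_pos: [531.7, 148.9, 105.3]
tcp_rot: [[-0.997, -0.072, -0.001], [-0.072, 0.997, -0.0], [0.001, 0.0, -1.0]]
ft_force: [0.1, 0.4, 0.6]
grip_width: 31.8
grip_force: 0.0
```

>>> {"name": "send_rows", "arguments": {
  "commands": [
    {"x": 0,"y": 0,"z": 0,"ax": 0,"ay": 0,"az": 0,"claw": 3.2},
    {"x": 0,"y": 0,"z": 0,"ax": 0,"ay": 0,"az": 0,"claw": 3.2},
    {"x": 0,"y": 0,"z": 0,"ax": 0,"ay": 0,"az": 0,"claw": 3.2}
  ]
}}

```text
time_s: 13.15
tcp_pos: [532.6, 149.0, 105.8]
tcp_rot: [[-0.997, -0.072, 0.0], [-0.072, 0.997, 0.0], [-0.0, 0.0, -1.0]]
ft_force: [-0.3, -0.2, 0.5]
grip_width: 32.0
grip_force: 0.0
```

>>> {"name": "send_rows", "arguments": {
  "commands": [
    {"x": -0.2,"y": 0,"z": -0.15,"ax": 0,"ay": 0,"az": 0,"claw": 3.2},
    {"x": 0,"y": 0,"z": 0,"ax": 0,"ay": 0,"az": 0,"claw": 3.2},
    {"x": 0,"y": 0,"z": 0,"ax": 0,"ay": 0,"az": 0,"claw": 3.2},
    {"x": 0,"y": 0,"z": 0,"ax": 0,"ay": 0,"az": 0,"claw": 3.2}
  ]
}}

```text
time_s: 13.48
tcp_pos: [534.6, 149.1, 107.4]
tcp_rot: [[-0.997, -0.072, 0.0], [-0.072, 0.997, 0.0], [-0.0, 0.0, -1.0]]
ft_force: [0.2, -0.4, 0.4]
grip_width: 32.6
grip_force: 0.0
```

>>> {"name": "send_rows", "arguments": {
  "commands": [
    {"x": 0,"y": 0,"z": 0,"ax": 0,"ay": 0,"az": 0,"claw": 2.6},
    {"x": 0,"y": 0,"z": 0,"ax": 0,"ay": 0,"az": 0,"claw": 2.2},
    {"x": 0,"y": 0,"z": 0,"ax": 0,"ay": 0,"az": 0,"claw": 1.5},
    {"x": 0,"y": 0,"z": 0,"ax": 0,"ay": 0,"az": 0,"claw": 1.5},
    {"x": 0,"y": 0,"z": 0,"ax": 0,"ay": 0,"az": 0,"claw": 1.5},
    {"x": 0,"y": 0,"z": 0,"ax": 0,"ay": 0,"az": 0,"claw": 1.5}
  ]
}}

```text
time_s: 13.98
tcp_pos: [534.5, 149.0, 107.4]
tcp_rot: [[-0.997, -0.072, 0.0], [-0.072, 0.997, -0.0], [-0.0, -0.0, -1.0]]
ft_force: [0.3, -0.4, 0.2]
grip_width: 25.3
grip_force: 49.1
```

>>> {"name": "send_rows", "arguments": {
  "commands": [
    {"x": 0,"y": 0,"z": -1,"ax": 0,"ay": 0,"az": 0,"claw": 1.5},
    {"x": 0,"y": 0,"z": -1,"ax": 0,"ay": 0,"az": 0,"claw": 1.5},
    {"x": 0,"y": 0,"z": -1.5,"ax": 0,"ay": 0,"az": 0,"claw": 1.5},
    {"x": 0,"y": 0,"z": -2.2,"ax": 0,"ay": 0,"az": 0,"claw": 1.5},
    {"x": 0,"y": 0,"z": -2.2,"ax": 0,"ay": 0,"az": 0,"claw": 1.5},
    {"x": 0,"y": 0,"z": -2.7,"ax": 0,"ay": 0,"az": 0,"claw": 1.5},
    {"x": 0,"y": 0,"z": -3,"ax": 0,"ay": 0,"az": 0,"claw": 1.5},
    {"x": 0,"y": 0,"z": -2.8,"ax": 0,"ay": 0,"az": 0,"claw": 1.5}
  ]
}}

```text
time_s: 14.65
tcp_pos: [534.2, 149.1, 274.0]
tcp_rot: [[-0.997, -0.072, 0.001], [-0.072, 0.997, 0.0], [-0.001, 0.0, -1.0]]
ft_force: [0.3, -0.6, -0.7]
grip_width: 25.4
grip_force: 49.0
```

>>> {"name": "send_rows", "arguments": {
  "commands": [
    {"x": 0,"y": 0,"z": 0,"ax": 0,"ay": 0,"az": 3.35,"claw": 1.5},
    {"x": 0,"y": 0,"z": 0,"ax": 0,"ay": 0,"az": 3.35,"claw": 1.5},
    {"x": 1.5,"y": 0,"z": 0,"ax": 0,"ay": 0,"az": 0,"claw": 1.5},
    {"x": 2.9,"y": -1.5,"z": 0,"ax": 0,"ay": 0,"az": 0,"claw": 1.5},
    {"x": 2.5,"y": -2.75,"z": 0,"ax": 0,"ay": 0,"az": 0,"claw": 1.5},
    {"x": 1.5,"y": -3.5,"z": 0,"ax": 0,"ay": 0,"az": 0,"claw": 1.5},
    {"x": 1,"y": -3.5,"z": 0,"ax": 0,"ay": 0,"az": 0,"claw": 1.5},
    {"x": 0,"y": -3.5,"z": 0,"ax": 0,"ay": 0,"az": 0,"claw": 1.5}
  ]
}}

```text
time_s: 15.32
tcp_pos: [431.6, 5.4, 272.7]
tcp_rot: [[-0.999, 0.043, 0.001], [0.043, 0.999, 0.0], [-0.001, 0.0, -1.0]]
ft_force: [0.3, 0.1, -0.9]
grip_width: 25.2
grip_force: 49.2
```

>>> {"name": "send_rows", "arguments": {
  "commands": [
    {"x": 0,"y": -3.5,"z": 0,"ax": 0,"ay": 0,"az": 0,"claw": 1.5},
    {"x": 0,"y": -3.5,"z": 0,"ax": 0,"ay": 0,"az": 0,"claw": 1.5},
    {"x": 0,"y": -3,"z": 0,"ax": 0,"ay": 0,"az": 0,"claw": 1.5},
    {"x": 0,"y": -2,"z": 0,"ax": 0,"ay": 0,"az": 0,"claw": 1.5},
    {"x": 0,"y": -1.5,"z": 0,"ax": 0,"ay": 0,"az": 0,"claw": 1.5},
    {"x": 0,"y": 0,"z": 0,"ax": 0,"ay": 0,"az": 0,"claw": 1.5},
    {"x": 0,"y": 0,"z": 0,"ax": 0,"ay": 0,"az": 0,"claw": 1.5},
    {"x": 0,"y": 0,"z": 0,"ax": 0,"ay": 0,"az": 0,"claw": 1.5}
  ]
}}

```text
time_s: 15.98
tcp_pos: [428.0, -128.4, 271.9]
tcp_rot: [[-0.999, 0.044, 0.001], [0.044, 0.999, 0.0], [-0.001, 0.0, -1.0]]
ft_force: [0.3, 0.2, -1.0]
grip_width: 25.5
grip_force: 49.3
```

Run:
```python
from h import *
s=get_state();d=get_image("wrist");q=get_image("scene")
print(s["tcp_pos"],s["tcp_rot"],s["ft_force"],s["grip_width"])
cv2.imwrite("pics/w8.png",d["color"][:,:,::-1]);np.savez("w8.npz",K=d["K"],T=wristT(s,d["mount"]))
c=np.zeros((600,800,3),np.uint8)
c[:360,:480]=cv2.resize(d["color"][120:480,80:560,::-1],(480,360))
c[300:600,480:800]=cv2.resize(q["color"][195:355,160:330,::-1],(320,300))
cv2.imwrite("pics/c8.png",c)
```

```text
[ 427.98 -128.36  271.86] [[-1.    0.04  0.  ]
 [ 0.04  1.    0.  ]
 [-0.    0.   -1.  ]] [ 0.35  0.25 -0.96] 25.5444681839055
```

View pics/c8.png

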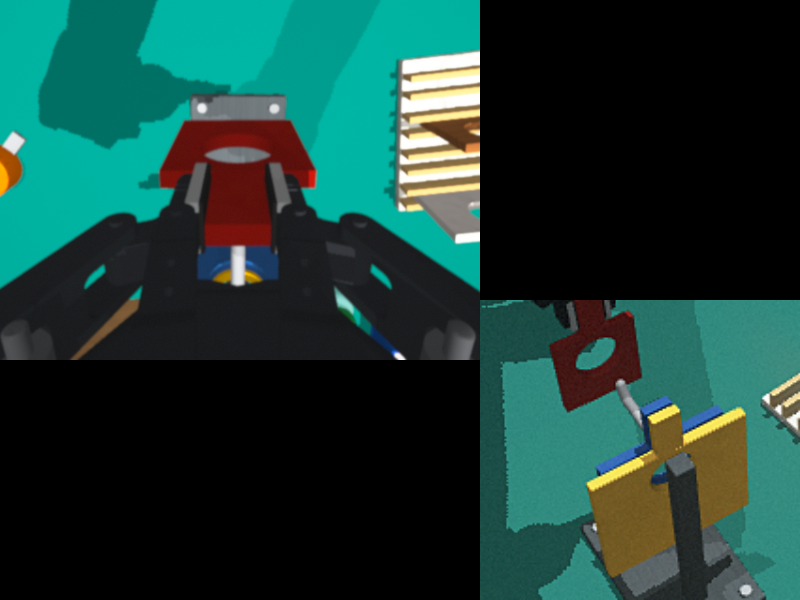

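>>> {"name": "send_rows", "arguments": {
  "commands": [
    {"x": -1.5,"y": 0,"z": 0,"ax": 0,"ay": 0,"az": 0,"claw": 1.5},
    {"x": -1.5,"y": 0,"z": 0,"ax": 0,"ay": 0,"az": 0,"claw": 1.5},
    {"x": -1.5,"y": 0,"z": 0,"ax": 0,"ay": 0,"az": 0,"claw": 1.5},
    {"x": -1.5,"y": 0,"z": 0,"ax": 0,"ay": 0,"az": 0,"claw": 1.5},
    {"x": 0,"y": 0,"z": 0,"ax": 0,"ay": 0,"az": 0,"claw": 1.5}
  ]
}}

```text
time_s: 16.5
tcp_pos: [490.2, -130.8, 271.0]
tcp_rot: [[-0.999, 0.042, 0.001], [0.042, 0.999, 0.0], [-0.001, 0.0, -1.0]]
ft_force: [0.6, 0.4, -0.5]
grip_width: 25.0
grip_force: 49.3
```

>>> {"name": "send_rows", "arguments": {
  "commands": [
    {"x": -1.5,"y": 0,"z": 0,"ax": 0,"ay": 0,"az": 0,"claw": 1.5},
    {"x": -1.5,"y": 0,"z": 0,"ax": 0,"ay": 0,"az": 0,"claw": 1.5},
    {"x": -1.5,"y": 0,"z": 0,"ax": 0,"ay": 0,"az": 0,"claw": 1.5},
    {"x": 0,"y": 0,"z": 0,"ax": 0,"ay": 0,"az": 0,"claw": 1.5},
    {"x": 0,"y": 0,"z": 0,"ax": 0,"ay": 0,"az": 0,"claw": 1.5},
    {"x": 0,"y": 0,"z": 0,"ax": 0,"ay": 0,"az": 0,"claw": 1.5}
  ]
}}

```text
time_s: 17.0
tcp_pos: [532.0, -133.0, 271.3]
tcp_rot: [[-0.999, 0.044, -0.001], [0.044, 0.999, 0.0], [0.001, 0.0, -1.0]]
ft_force: [-0.2, 0.3, -0.6]
grip_width: 25.4
grip_force: 49.3
```

>>> {"name": "send_rows", "arguments": {
  "commands": [
    {"x": 0,"y": 0,"z": 0.8,"ax": 0,"ay": 0,"az": 0,"claw": 1.5},
    {"x": 0,"y": 0,"z": 0.8,"ax": 0,"ay": 0,"az": 0,"claw": 1.5},
    {"x": 0,"y": 0,"z": 0.6,"ax": 0,"ay": 0,"az": 0,"claw": 1.5},
    {"x": 0,"y": 0,"z": 0.2,"ax": 0,"ay": 0,"az": 0,"claw": 1.5},
    {"x": 0,"y": 0,"z": 0,"ax": 0,"ay": 0,"az": 0,"claw": 1.5},
    {"x": 0,"y": 0,"z": 0,"ax": 0,"ay": 0,"az": 0,"claw": 1.5},
    {"x": 0,"y": 0,"z": 0,"ax": 0,"ay": 0,"az": 0,"claw": 1.5}
  ]
}}

```text
time_s: 17.58
tcp_pos: [533.0, -133.7, 247.5]
tcp_rot: [[-0.999, 0.045, 0.0], [0.045, 0.999, -0.0], [-0.0, -0.0, -1.0]]
ft_force: [0.1, -0.6, -0.8]
grip_width: 25.3
grip_force: 49.3
```

>>> {"name": "send_rows", "arguments": {
  "commands": [
    {"x": 0,"y": 0,"z": 0.1,"ax": 0,"ay": 0,"az": 0,"claw": 1.5},
    {"x": 0,"y": 0,"z": 0,"ax": 0,"ay": 0,"az": 0,"claw": 1.5},
    {"x": 0,"y": 0,"z": 0,"ax": 0,"ay": 0,"az": 0,"claw": 1.5}
  ]
}}

```text
time_s: 17.83
tcp_pos: [533.0, -133.7, 246.4]
tcp_rot: [[-0.999, 0.044, 0.0], [0.044, 0.999, -0.0], [-0.0, -0.0, -1.0]]
ft_force: [-1.0, 0.3, 0.3]
grip_width: 25.1
grip_force: 49.3
```

>>> {"name": "send_rows", "arguments": {
  "commands": [
    {"x": 0,"y": 0,"z": 0.05,"ax": 0,"ay": 0,"az": 0,"claw": 1.5},
    {"x": 0,"y": 0,"z": 0,"ax": 0,"ay": 0,"az": 0,"claw": 1.5},
    {"x": 0,"y": 0,"z": 0,"ax": 0,"ay": 0,"az": 0,"claw": 1.5}
  ]
}}

```text
time_s: 18.08
tcp_pos: [532.9, -133.6, 245.8]
tcp_rot: [[-0.999, 0.044, -0.0], [0.044, 0.999, 0.0], [0.0, 0.0, -1.0]]
ft_force: [0.5, 1.0, -1.2]
grip_width: 25.3
grip_force: 49.3
```

```bash
cat > gap.py <<'E'
from h import *
import sys
s=get_state();d=get_image("wrist");cv2.imwrite(f"pics/{sys.argv[1]}.png",d["color"][:,:,::-1])
print(s["tcp_pos"],s["ft_force"],s["grip_width"])
K,T=d["K"],wristT(s,d["mount"])
H,S,V=cv2.split(cv2.cvtColor(d["color"],cv2.COLOR_RGB2HSV))
R=((H<5)|(H>174))&(S>150);B=(H>100)&(H<125)&(S>120);Y=(H>18)&(H<33)&(S>150)
for n,M in(("R",R),("B",B),("Y",Y)):
    for x in (260,265,320,380,385):
        k=np.flatnonzero(M[200:410,x])+200
        if len(k): print(n,x,k[[0,-1]],onz(K,T,(x,k[-1]+.5),280 if x==320 else 235)[0,:2],[int(V[y,x]) for y in range(k[0],k[-1]+1,2)][-14:])
E
python3 gap.py w9
```

```text
[ 532.91 -133.62  245.77] [ 0.48  0.95 -1.21] 25.28912428372417
R 260 [250 297] [ 536.57 -163.27] [84, 85, 84, 84, 83, 83, 83, 83, 83, 84, 96, 108, 107, 86]
R 265 [241 293] [ 534.41 -160.5 ] [85, 85, 85, 83, 85, 84, 83, 82, 83, 83, 84, 86, 101, 81]
R 320 [284 364] [ 543.32 -133.03] [85, 85, 86, 99, 108, 110, 111, 109, 109, 108, 109, 108, 107, 101]
R 380 [261 306] [ 544.44 -101.58] [85, 84, 82, 80, 81, 84, 102, 105, 104, 104, 105, 102, 96, 82]
R 385 [271 306] [544.55 -98.99] [83, 84, 86, 84, 81, 85, 101, 104, 105, 104, 104, 105, 105, 105]
B 320 [367 402] [ 561.66 -133.78] [82, 81, 81, 82, 90, 103, 105, 106, 105, 105, 105, 105, 105, 105]
B 380 [256 256] [ 516.73 -101.93] [80]
B 385 [255 323] [554.62 -98.82] [104, 104, 105, 105, 105, 91, 79, 81, 78, 78, 72, 61, 50, 50]
```

>>> {"name": "send_rows", "arguments": {
  "commands": [
    {"x": -0.2,"y": 0,"z": 0,"ax": 0,"ay": 0,"az": 0,"claw": 1.5},
    {"x": -0.2,"y": 0,"z": 0,"ax": 0,"ay": 0,"az": 0,"claw": 1.5},
    {"x": -0.2,"y": 0,"z": 0,"ax": 0,"ay": 0,"az": 0,"claw": 1.5},
    {"x": 0,"y": 0,"z": 0,"ax": 0,"ay": 0,"az": 0,"claw": 1.5},
    {"x": 0,"y": 0,"z": 0,"ax": 0,"ay": 0,"az": 0,"claw": 1.5},
    {"x": 0,"y": 0,"z": 0,"ax": 0,"ay": 0,"az": 0,"claw": 1.5}
  ]
}}

```text
time_s: 18.63
tcp_pos: [538.9, -133.9, 245.7]
tcp_rot: [[-0.999, 0.044, -0.0], [0.044, 0.999, 0.0], [0.0, 0.0, -1.0]]
ft_force: [0.3, 0.5, -0.8]
grip_width: 25.4
grip_force: 49.3
```

>>> {"name": "send_rows", "arguments": {
  "commands": [
    {"x": 0,"y": 0,"z": 0.1,"ax": 0,"ay": 0,"az": 0,"claw": 1.5},
    {"x": 0,"y": 0,"z": 0,"ax": 0,"ay": 0,"az": 0,"claw": 1.5},
    {"x": 0,"y": 0,"z": 0,"ax": 0,"ay": 0,"az": 0,"claw": 1.5}
  ]
}}

```text
time_s: 18.88
tcp_pos: [538.9, -133.9, 244.8]
tcp_rot: [[-0.999, 0.045, 0.0], [0.045, 0.999, 0.0], [-0.0, 0.0, -1.0]]
ft_force: [0.1, -0.1, -0.4]
grip_width: 25.3
grip_force: 49.4
```

```bash
python3 gap.py w10
```

```text
[ 538.86 -133.91  244.81] [ 0.07 -0.12 -0.37] 25.251821900389437
R 260 [249 297] [ 542.03 -163.36] [85, 85, 84, 84, 84, 82, 83, 82, 84, 86, 103, 108, 99, 65]
R 265 [241 293] [ 539.89 -160.61] [85, 85, 83, 84, 85, 84, 83, 82, 83, 84, 83, 86, 102, 80]
R 320 [284 364] [ 548.51 -133.3 ] [85, 85, 87, 98, 108, 110, 110, 110, 109, 109, 108, 108, 107, 102]
R 380 [261 306] [ 549.85 -102.06] [84, 83, 81, 81, 81, 85, 100, 104, 104, 104, 103, 102, 95, 81]
R 385 [271 307] [550.54 -99.47] [84, 85, 84, 81, 85, 100, 105, 104, 104, 105, 103, 105, 103, 90]
B 320 [367 392] [ 561.76 -133.84] [76, 81, 83, 96, 105, 106, 105, 105, 105, 105, 106, 104, 104]
B 380 [249 256] [ 522.31 -102.4 ] [89, 86, 87, 84]
B 385 [249 323] [559.97 -99.31] [104, 105, 103, 105, 103, 90, 74, 80, 91, 100, 93, 77, 60, 57]
Y 320 [394 405] [ 568.19 -134.11] [106, 129, 151, 162, 162, 128]
```

>>> {"name": "send_rows", "arguments": {
  "commands": [
    {"x": -0.1,"y": 0,"z": 0.1,"ax": 0,"ay": 0,"az": 0,"claw": 1.5},
    {"x": 0,"y": 0,"z": 0,"ax": 0,"ay": 0,"az": 0,"claw": 1.5},
    {"x": 0,"y": 0,"z": 0,"ax": 0,"ay": 0,"az": 0,"claw": 1.5}
  ]
}}

```text
time_s: 19.18
tcp_pos: [539.2, -133.9, 244.6]
tcp_rot: [[-0.999, 0.045, -0.001], [0.045, 0.999, -0.0], [0.001, -0.0, -1.0]]
ft_force: [-3.8, 1.6, 5.7]
grip_width: 25.3
grip_force: 50.3
```

>>> {"name": "send_rows", "arguments": {
  "commands": [
    {"x": 0,"y": 0,"z": 0.1,"ax": 0,"ay": 0,"az": 0,"claw": 1.5},
    {"x": 0,"y": 0,"z": 0,"ax": 0,"ay": 0,"az": 0,"claw": 1.5},
    {"x": 0,"y": 0,"z": 0,"ax": 0,"ay": 0,"az": 0,"claw": 1.5}
  ]
}}

```text
time_s: 19.43
tcp_pos: [539.2, -133.9, 244.5]
tcp_rot: [[-0.999, 0.044, 0.0], [0.044, 0.999, -0.001], [-0.0, -0.001, -1.0]]
ft_force: [-4.6, 1.3, 10.2]
grip_width: 25.4
grip_force: 50.8
```

>>> {"name": "send_rows", "arguments": {
  "commands": [
    {"x": 0,"y": 0,"z": -0.1,"ax": 0,"ay": 0,"az": 0,"claw": 1.5},
    {"x": 0,"y": 0,"z": 0,"ax": 0,"ay": 0,"az": 0,"claw": 2.6},
    {"x": 0,"y": 0,"z": 0,"ax": 0,"ay": 0,"az": 0,"claw": 3.0},
    {"x": 0,"y": 0,"z": 0,"ax": 0,"ay": 0,"az": 0,"claw": 3.4},
    {"x": 0,"y": 0,"z": 0,"ax": 0,"ay": 0,"az": 0,"claw": 3.6},
    {"x": 0,"y": 0,"z": -1,"ax": 0,"ay": 0,"az": 0,"claw": 3.6},
    {"x": 0,"y": 0,"z": -3,"ax": 0,"ay": 0,"az": 0,"claw": 3.6},
    {"x": 0,"y": 0,"z": -3,"ax": 0,"ay": 0,"az": 0,"claw": 3.6}
  ]
}}

```text
time_s: 20.1
tcp_pos: [538.7, -133.5, 313.7]
tcp_rot: [[-0.999, 0.044, -0.004], [0.044, 0.999, 0.002], [0.004, 0.001, -1.0]]
ft_force: [-0.5, -1.3, 0.4]
grip_width: 36.0
grip_force: 0.0
```

>>> {"name": "send_rows", "arguments": {
  "commands": [
    {"x": 2,"y": 0,"z": -1,"ax": 0,"ay": 0,"az": 0,"claw": 5},
    {"x": 3,"y": 0,"z": 0,"ax": 0,"ay": 0,"az": 0,"claw": 8},
    {"x": 3,"y": 0,"z": 0,"ax": 0,"ay": 0,"az": 0,"claw": 8},
    {"x": 0,"y": 0,"z": 0,"ax": 0,"ay": 0,"az": 0,"claw": 8},
    {"x": 0,"y": 0,"z": 0,"ax": 0,"ay": 0,"az": 0,"claw": 8},
    {"x": 0,"y": 0,"z": 0,"ax": 0,"ay": 0,"az": 0,"claw": 8}
  ]
}}

```text
time_s: 20.6
tcp_pos: [460.6, -130.6, 324.5]
tcp_rot: [[-0.999, 0.045, 0.002], [0.045, 0.999, -0.0], [-0.002, -0.0, -1.0]]
ft_force: [0.0, 0.1, 0.6]
grip_width: 79.8
grip_force: 0.0
```

Run:
```python
from h import *
s=get_state();d=get_image("wrist");t=get_image("top");q=get_image("scene")
print(s["time_s"],s["tcp_pos"],s["ft_force"],s["grip_width"])
cv2.imwrite("pics/w11.png",d["color"][:,:,::-1]);np.savez("w11.npz",K=d["K"],T=wristT(s,d["mount"]))
c=np.zeros((600,800,3),np.uint8)
c[:300,:400]=cv2.resize(d["color"][180:420,160:480,::-1],(400,300))
c[:300,400:800]=cv2.resize(t["color"][200:320,330:490,::-1],(400,300))
c[300:600,0:500]=cv2.resize(q["color"][225:385,160:426,::-1],(500,300))
cv2.imwrite("pics/c11.png",c)
```

```text
20.6 [ 460.65 -130.63  324.45] [0.02 0.08 0.57] 79.82396981629046
```

View pics/c11.png

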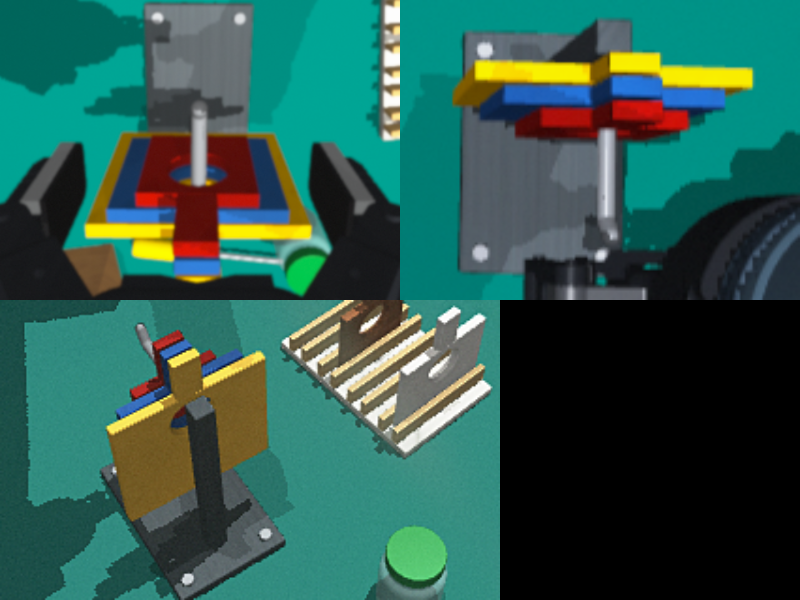

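The picture shows blue hung square and close in front of yellow, and red square and close in front of blue. The gripper is clear of everything, so I'm handing in.

```bash
python3 -c "
from rig import hand_in;print(hand_in())"
```

```text
the job is handed in; nothing more can be done
None
```

Job handed in at about 21 s: the blue template hangs about 2 mm in front of the yellow one and the red 2–3 mm in front of the blue, both looking square in the last pictures, with the gripper clear.

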